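# Hang the shaker cups to drain after training

### The arm

A 6-joint arm with a two-finger parallel gripper is mounted at the origin on the work surface. World frame = base frame: x ahead of the robot, y to its left, z up, the work surface at z = 0. Lengths are in m, angles in rad, forces in N, time in s.
With the tool pointing down it reaches from about 0.35 to 0.85 m from the base axis. Payload 8.1 kg.
Tool frame: the origin (TCP) lies midway between the tips of the shut fingers; the grasp point (between the pads) lies 19 mm behind it; z points along the fingers, y is the line along which they close (so a half turn about z gives the same grasp; the last joint's range is limited). The gripper opens to 85 mm and grips with 20 to 120 N. Pads are 22 mm wide; open, the fingers measure 114 mm over their backs; the gripper's body (76 mm by 85 mm) begins 54 mm behind the grasp point. The pads swing forward as they close: fully open they stand 13 mm farther back than shut.
Start: joints at [-1.274, 0.13, 1.488, -0, 1.523, -0.085], TCP at [0.224, -0.557, 0.231] pointing down, gripper open.
Joint ranges: [-2.96, 2.96], [-0.89, 2.26], [0.02, 2.5], [-1.34, 4.48], [0, 2.73], [-2.66, 2.66]. Speed limits (rad/s): [2.39, 2.39, 2.79, 3.14, 3.14, 3.14].

### API

Orientations are given as [roll, pitch, yaw] about the fixed x, y, z axes, in that order (R = Rz(yaw) Ry(pitch) Rx(roll)).
In Python, from workcell import bot gives the robot as it stands. The module is installed in compiled form; this text tells all that it offers.
- The arm moves only by the tool apply_moves, never from a script. Its argument "plan" is a list of rows, each a list of 3 entries, a list of its own where there are three numbers: the shift along the tool's x, y, z in m, then the turn, a rotation vector about the tool's x, y, z in degrees, then the opening in per cent of the stroke, from 0 (shut) to 100 (fully open). In form: [[[x, y, z], [rx, ry, rz], hand], ...]. A call has 1 to 10 rows; each row is the pose to reach, as a shift and turn from the pose commanded when the call began, along the tool's axes at that moment; what a row does not reach only later rows make up. A row lasts 1/12 s, in which the tool goes at most 41.7 mm and 7.16 degrees, less where a joint would pass 70% of its speed; a pose out of reach is approached as far as the arm can. A call with a gripper value outside its range is refused whole. The fingers move at their own pace and stop on an object; "newtons" is the grip in N (left out, the last holds). Time passes only in rows, so rows that repeat a pose let the fingers close. It gives the time, the measured TCP pose, the force, the opening and the grip force at its end, in the units of the state.
- bot.sense(): the state, without advancing time (a new reading comes with each control period).
- bot.read_camera(name): name is "scene" or "top"; returns (picture, depth): 400x640x3 uint8, blue, green, red; 400x640 float32, m along the optical axis (not along the pixel's ray), 0 where there is no reading.
- bot.camera_model(name): a dict with "fx", "fy", "cx", "cy" (pixels), "xyz" and "rotation" of the camera in the world. Camera axes: x right, y up, looking along -z (the intrinsics and any distortion apply to the point x, -y, -z); pixel columns grow to the right and rows downward; lengths in m; the calibration is good to about 2 mm. A picture is of the moment at which its call begins. camera_model takes no time and is no camera call.
- bot.sign_off(): hands the job in; it is judged then, once.
The state is a dict: "time": time; "joint_pos": joint angles; "qvel": joint speeds; "effort": joint torques, N m; "ee_pos": TCP position; "tcp_rot": TCP orientation; "contact_force": force on the tool from outside, world axes, zero at the start; "torque": the same for the moment, N m; "grip_width": finger opening in m; "grip_force": force on a finger pad.
Only numpy, scipy, OpenCV 4.12 (cv2) and the standard library are available. Lean on these libraries where they do the work, as an engineer would, in place of code of your own. Each camera call takes 0.05 s, during which the arm holds its last target. There are 200 camera calls.

### The job

First push the white drip tray home under the draining rack, flush against both the back stop and the side stop. Then tip all the standing coloured cups over so that they lie on their sides on the counter together, and hang each one mouth-down on its own slanted peg, pushed on until the peg reaches the inside of its bottom. Leave the tray flush against its stops and everything else on the counter where it is.

Things in the scene. Friction and masses are not known exactly. Their poses are not given: they have to be found in the camera images.
- rack: Fixed pale wooden draining rack. Origin at table height, middle of the front face of its stop plank; +x: the way the pegs lean (away from the robot), +y left, z up. Plank: x -100 to 0, y -190 to 190, 22 high; its face x = 0 is the back stop. Block at x 0 to 90, y 172 to 190, 22 high; its face y = 172 is the side stop. 24 mm square bar along y, centre x -30, z 80, carries 3 pegs. Place, yaw vary.
- peg_left (a point): Tip of the left peg, at rack x 88, y 110, z 198 mm; axes as the rack's. Each peg is a round-ended steel rod 14 mm thick that rises from the bar, 167 mm from the bar's centre line to the tip, leaning 45 degrees towards rack +x: it points along (0.707, 0, 0.707) of the rack.
- peg_middle (a point): Tip of the middle peg, at rack x 88, y 0, z 198 mm; axes as the rack's; peg as the left one.
- peg_right (a point): Tip of the right peg, at rack x 88, y -110, z 198 mm; axes as the rack's; peg as the left one.
- tray: Loose white drip tray, 200 (x) by 340 (y) by 20 mm high, open top, walls 4 mm, 0.45 kg; 2 to 6 N slide it. Origin: centre of its underside. Starts 2 to 8 cm off both stops (towards rack +x and -y), slightly askew. Home: its -x long edge on the back stop, its +y short edge on the side stop; its origin is then at rack x 100, y 2 mm.
- tray_corner_left (a point): Tray corner at its -x, +y (local -100, 170 mm), at the underside; home is rack x 0, y 172 mm.
- tray_corner_right (a point): Tray corner at its -x, -y (local -100, -170 mm), at the underside; home is rack x 0, y -168 mm.
- cup_blue: Loose blue eight-sided plastic shaker cup, contrasting band near its bottom, straight sides, 60 mm across flats (65 across corners), 135 tall, walls 4, bottom 6 thick, open mouth 52 across, about 0.15 kg. Origin: centre of its underside; z runs from bottom to mouth; flats face its x, y and the diagonals. Starts standing on its bottom, any yaw; may be absent (None).
- cup_blue_floor (a point): Centre of the inside bottom of the blue cup, 6 mm from its underside along its z.
- cup_orange: Loose orange eight-sided plastic shaker cup, contrasting band near its bottom, straight sides, 60 mm across flats (65 across corners), 135 tall, walls 4, bottom 6 thick, open mouth 52 across, about 0.15 kg. Origin: centre of its underside; z runs from bottom to mouth; flats face its x, y and the diagonals. Starts standing on its bottom, any yaw; may be absent (None).
- cup_orange_floor (a point): Centre of the inside bottom of the orange cup, 6 mm from its underside along its z.
- cup_green: Loose green eight-sided plastic shaker cup, contrasting band near its bottom, straight sides, 60 mm across flats (65 across corners), 135 tall, walls 4, bottom 6 thick, open mouth 52 across, about 0.15 kg. Origin: centre of its underside; z runs from bottom to mouth; flats face its x, y and the diagonals. Starts standing on its bottom, any yaw; may be absent (None).
- cup_green_floor (a point): Centre of the inside bottom of the green cup, 6 mm from its underside along its z.
- shaker: Bystander: closed stainless steel shaker bottle with button lid, 76 mm across, 195 mm tall, standing; origin at its underside.
- ball_center (a point): Bystander: centre of a black rubber lacrosse ball, 63 mm across, in a fixed cork ring.
- peanut: Bystander: wooden peanut massage roller, 136 mm long along its x, 64 mm high; origin at its underside.
- guard_case: Bystander: blue plastic mouthguard case, 75 by 85 by 29 mm; origin at its underside.
- bamboo_box: Bystander: bamboo latch box, 100 by 130 by 53 mm; origin at its underside.
- tape: Bystander: roll of white tape lying flat, 90 mm across, 38 mm high; origin at its underside.

How it is judged:
By the outcome, as a careful person would: the job done as asked, in the order asked, and still so for the second after the job is handed in, with the robot touching nothing.
Of cup_blue, cup_orange, cup_green only 2 to 3 are there at a start; the rules pass over those that are not, and their reading is None.
At some moment in a run one of cup_blue, cup_orange, cup_green may be knocked a few centimetres aside while the robot is not near it.
Once in a run the grip may slacken for a moment while it holds something.
It also fails if it takes over 210 s, if anything falls off the work surface, if the arm or the gripper's body presses on something with over 40 N, if the wrist force passes 120 N, or if a joint passes its speed limit or range.

## Working session

There is one attempt and no reset: what is moved stays moved. The work goes in short steps, Python scripts to look and compute and a tool call to move; the robot and the scene stay as the last step left them, time stands still between calls to the robot, and variables do not carry over. Pictures are saved under pics/ and viewed, at most 14 in all, crops included, and the job is handed in when it is done.

Besides the shell and the picture viewer there is one more tool, called after "Call:" as name(argument=value, ...), one argument or row to a line, values as JSON. apply_moves: Moves the arm, as the interface text tells. Its arguments: {"type":"object","properties":{"plan":{"type":"array","items":{"type":"array"}},"newtons":{"type":"number"}},"required":["plan"]}

```bash
mkdir -p pics
python3 - <<'E'
from workcell import bot
import cv2,numpy as np
print(bot.sense())
for n in("scene","top"):
    im,d=bot.read_camera(n); cv2.imwrite(f"pics/{n}0.png",im); np.save(f"{n}0.npy",d); print(n,bot.camera_model(n),(d>0).mean())
E
```

```text
{'time': 0.0, 'joint_pos': array([-1.27437721e+00,  1.31167562e-01,  1.48927784e+00,  2.16406068e-05,
        1.52302910e+00, -8.54003386e-02]), 'qvel': array([ 0.00192196,  0.00092562, -0.00167953,  0.00120879,  0.00196291,
       -0.00023529]), 'effort': array([ 2.05558623e-03, -5.69397962e+01, -5.00549948e+01, -7.08329276e-05,
        1.51605962e-02, -7.40623545e-05]), 'ee_pos': array([ 0.2234297 , -0.55624509,  0.23024142]), 'tcp_rot': array([-3.13971951e+00, -1.82050214e-04,  3.81818236e-01]), 'contact_force': array([0.2355175 , 1.12990523, 0.09270749]), 'torque': array([ 0.01653215, -0.02708139,  0.01871133]), 'grip_force': 0.0, 'grip_width': 0.08551548942940579}
scene {'fx': 377.74430735987085, 'fy': 377.74430735987085, 'cx': 318.14712719453337, 'cy': 193.21135346914681, 'xyz': array([1.02309472, 0.47979403, 1.05364271]), 'rotation': array([ 6.66792846e-01, -8.55321638e-04,  2.49293918e+00])} 0.9958359375
top {'fx': 520.9894633836624, 'fy': 520.9894633836624, 'cx': 320.4494781219566, 'cy': 198.74890669308311, 'xyz': array([ 0.32613833, -0.10303409,  1.6463403 ]), 'rotation': array([ 0.16478033, -0.00505488, -1.55549688])} 0.9958671875
```

View pics/scene0.png

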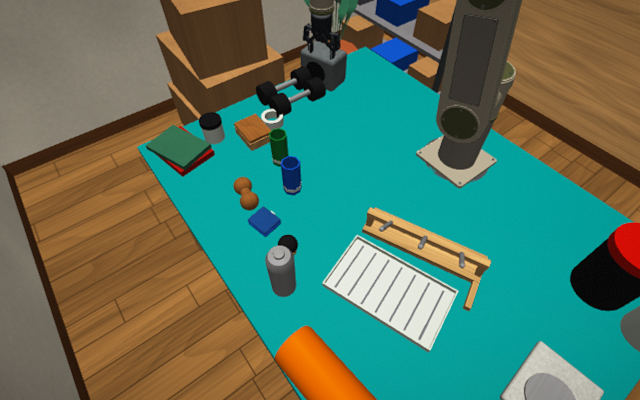

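View pics/top0.png

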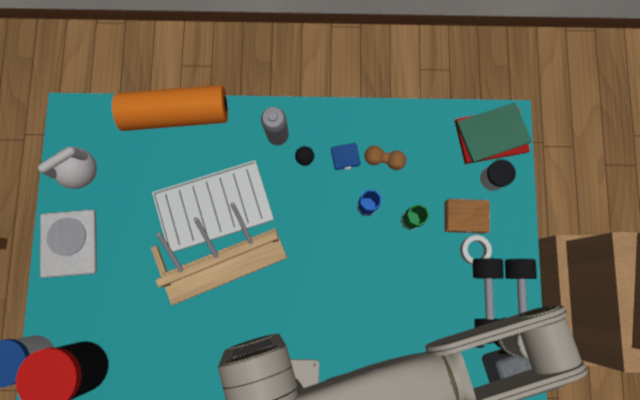

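The scene view shows a blue cup at (291,175), a green cup at (279,147), and the rack and tray at (420,280). There is no orange cup. In the top view blue is at (370,202), green at (415,216), the tray centre at (212,205) and the rack at (222,268).

```bash
cat > h.py <<'E'
import numpy as np,cv2
from scipy.spatial.transform import Rotation as Ro
from workcell import bot
def RM(r): return Ro.from_euler('xyz',r).as_matrix()
def cloud(n,d):
    m=bot.camera_model(n);v,u=np.indices(d.shape)
    P=np.stack([(u-m['cx'])/m['fx']*d,-(v-m['cy'])/m['fy']*d,-d],-1)
    return P@RM(m['rotation']).T+m['xyz']
def proj(n,p):
    m=bot.camera_model(n);q=(np.asarray(p)-m['xyz'])@RM(m['rotation'])
    return np.stack([m['cx']-m['fx']*q[...,0]/q[...,2],m['cy']+m['fy']*q[...,1]/q[...,2]],-1)
def ray(n,uv,z):
    m=bot.camera_model(n);uv=np.asarray(uv,float)
    d=np.stack([(uv[...,0]-m['cx'])/m['fx'],-(uv[...,1]-m['cy'])/m['fy'],-np.ones(uv.shape[:-1])],-1)@RM(m['rotation']).T
    return m['xyz']+d*((z-m['xyz'][2])/d[...,2])[...,None]
def hsv(im): return cv2.cvtColor(im,cv2.COLOR_BGR2HSV)
E
python3 - <<'E'
from h import *
for n in("top","scene"):
    im=cv2.imread(f"pics/{n}0.png");d=np.load(n+"0.npy");P=cloud(n,d);H=hsv(im).astype(int);z=P[...,2]
    x,y=P[...,0],P[...,1]
    print(n,"table z",np.median(z[(H[...,0]>85)&(H[...,0]<95)&(H[...,1]>150)]))
    near=(x>0.2)&(x<.8)&(y>-.1)&(y<.5)
    wood=near&(H[...,0]>8)&(H[...,0]<25)&(H[...,1]>60)&(d>0)
    w=wood&(z>.015)&(z<.03); r=cv2.minAreaRect(P[w][:,:2].astype(np.float32)*1000);print("plank",w.sum(),r,cv2.boxPoints(r).round())
    w=wood&(z>.087)&(z<.1); r=cv2.minAreaRect(P[w][:,:2].astype(np.float32)*1000);print("bartop",w.sum(),np.median(z[w]),r,cv2.boxPoints(r).round())
    w=near&(H[...,1]<40)&(H[...,2]>150)&(z<.03)&(d>0); w=cv2.morphologyEx(w.astype(np.uint8),cv2.MORPH_OPEN,np.ones((3,3)))>0
    r=cv2.minAreaRect(P[w][:,:2].astype(np.float32)*1000);print("tray",r,cv2.boxPoints(r).round(),np.percentile(z[w],[5,50,95]))
    w=near&(z>.1)&(z<.26); k,l,s,c=cv2.connectedComponentsWithStats(w.astype(np.uint8))
    for i in range(1,k):
        if s[i,4]>15:
            Q=P[l==i]; j=Q[:,2]>Q[:,2].max()-.015; print("peg",s[i],Q[j].mean(0).round(4),Q[:,2].max())
    for nm,a,b in(("blue",105,130),("green",50,80)):
        w=(H[...,0]>a)&(H[...,0]<b)&(H[...,1]>100)&(z>.02)&(z<.2)&(x>.25)&(x<.75)&(y>-.6)&(y<0.1)
        k,l,s,c=cv2.connectedComponentsWithStats(w.astype(np.uint8))
        for i in range(1,k):
            if s[i,4]>40:
                Q=P[l==i];T=Q[Q[:,2]>.125]; print(nm,s[i],c[i].round(),Q[:,2].max(),Q.mean(0).round(3),cv2.minEnclosingCircle(T[:,:2].astype(np.float32)) if len(T)>4 else 0)
    # others
    w=(z>.02)&(x>.2)&(x<.85)&(y>-.55)&(y<.3); k,l,s,c=cv2.connectedComponentsWithStats(w.astype(np.uint8))
    for i in range(1,k):
        if s[i,4]>60: print("obj",c[i].round(),P[l==i].min(0).round(3),P[l==i].max(0).round(3))
E
```

```text
top table z 0.00030231941868263945
plank 2831 ((421.92742919921875, 207.16651916503906), (187.32078552246094, 378.03558349609375), 23.265247344970703) [[261. 344.]
 [411.  -3.]
 [583.  71.]
 [433. 418.]]
bartop 928 0.09239840546087219 ((402.19744873046875, 196.620849609375), (27.649633407592773, 375.7706298828125), 23.255332946777344) [[315. 364.]
 [464.  19.]
 [489.  29.]
 [341. 375.]]
tray ((570.0567016601562, 232.39041137695312), (199.10198974609375, 337.56964111328125), 18.9261417388916) [[421. 360.]
 [531.  40.]
 [719. 105.]
 [609. 424.]] [-0.0019014   0.00433279  0.01271797]
peg [261 119  26  19 347] [0.7916 0.0365 0.1877] 0.1989989029946826
peg [230 202  22  40 204] [0.546  0.1398 0.1964] 0.20468105428038008
peg [194 217  23  38 206] [0.5019 0.2399 0.1974] 0.2065269701278616
peg [157 232  25  38 215] [0.458  0.3405 0.1968] 0.2048523955206254
blue [332 151  28  18 369] [345. 159.] 0.03715336154916682 [ 0.725 -0.184  0.028] 0
blue [358 191  23  24 290] [369. 202.] 0.1401244920886744 [ 0.577 -0.254  0.092] ((0.5771690607070923, -0.25319984555244446), 0.03029816597700119)
green [4
[... 1917 characters left out ...]
  24  24 276] [268. 218.] 0.03323552885985137 [ 0.729 -0.18   0.029] 0
green [269 129  19  32 471] [278. 144.] 0.14044012548241036 [ 0.546 -0.385  0.099] ((0.5428712964057922, -0.39252689480781555), 0.03418552875518799)
obj [325.  24.] [ 0.2   -0.55   0.245] [ 0.267 -0.481  0.472]
obj [460.  54.] [ 0.2   -0.041  0.258] [0.224 0.045 0.663]
obj [278. 154.] [ 0.503 -0.55   0.02 ] [ 0.614 -0.22   0.14 ]
obj [246. 193.] [ 0.701 -0.367  0.021] [ 0.774 -0.241  0.069]
obj [264. 220.] [ 0.699 -0.23   0.021] [ 0.786 -0.137  0.035]
obj [413. 238.] [ 0.289 -0.001  0.02 ] [0.558 0.3   0.202]
obj [283. 264.] [ 0.708 -0.079  0.02 ] [0.85  0.077 0.199]
obj [322. 343.] [0.829 0.2   0.069] [0.85  0.3   0.107]
```

```bash
cat >> h.py <<'E'
YAW=np.radians(23.35); O=np.array([.430,.209,0])
RX=np.array([np.cos(YAW),np.sin(YAW),0]);RY=np.array([-np.sin(YAW),np.cos(YAW),0]);UZ=np.array([0,0,1.])
def rack(x,y,z): return O+(RX*x+RY*y)/1000+UZ*z/1000
def inrack(p): p=np.asarray(p)-O; return np.array([p@RX,p@RY,p[2]])*1000
def toolR(z,y): z=np.asarray(z,float);z/=np.linalg.norm(z);y=np.asarray(y,float);y=y-z*(y@z);y/=np.linalg.norm(y);return np.stack([np.cross(y,z),y,z],1)
def chain(*targets):
    """each (pos,R or None): shift (m) and rotvec (deg) from the present pose"""
    s=bot.sense();R0=RM(s['tcp_rot']);p0=s['ee_pos']
    for p,R in targets:
        R=R0 if R is None else R
        sh=R0.T@(np.asarray(p)-p0);rv=np.degrees(Ro.from_matrix(R0.T@R).as_rotvec())
        print(sh.round(4).tolist(),rv.round(1).tolist(),"n",round(max(np.linalg.norm(sh)/.0417,np.linalg.norm(rv)/7.16),1))
E
python3 - <<'E'
from h import *
R=toolR([0,0,-1],RX)
s=bot.sense();p=s['ee_pos']
A=rack(285,30,300)
chain((np.r_[p[:2],.33],None),(A,R),(rack(285,30,12),R))
for t in (.25,.5,.75): print(p[:2]*(1-t)+A[:2]*t)
E
```

```text
[0.0, -0.0002, -0.0997] [0.0, 0.0, 0.0] n 2.4
[0.761, -0.6707, -0.0685] [-0.1, -0.1, -91.5] n 24.4
[0.761, -0.6702, 0.2195] [-0.1, -0.1, -91.5] n 24.9
[ 0.33750495 -0.32986828]
[ 0.45159275 -0.10341156]
[0.56568054 0.12304516]
```

Call:
apply_moves(
  plan=[
    [[0,0,-0.04],[0,0,0],0],
    [[0,0,-0.08],[0,0,0],0],
    [[0.03,-0.025,-0.1],[0,0,-7],0],
    [[0.06,-0.05,-0.1],[0,0,-14],0],
    [[0.09,-0.08,-0.1],[0,0,-21],0],
    [[0.12,-0.105,-0.1],[0,0,-28],0],
    [[0.15,-0.13,-0.1],[0,0,-35],0],
    [[0.18,-0.16,-0.1],[0,0,-42],0],
    [[0.21,-0.185,-0.1],[0,0,-49],0],
    [[0.24,-0.21,-0.1],[0,0,-56],0],
  ],
)

```text
time: 0.93
ee_pos: [0.3683, -0.2705, 0.331]
tcp_rot: [-3.141, -0.0, 1.365]
contact_force: [0.8, 0.3, 0.7]
grip_width: -0.0002
grip_force: 0.0
```

Run:
```python
from h import *
R=toolR([0,0,-1],RX)
A=rack(285,30,330)
print(bot.sense()['ee_pos'],bot.sense()['joint_pos'])
chain((A,R),(rack(285,30,12),R))
```

```text
[ 0.36828538 -0.27047531  0.33102147] [-7.45807447e-01 -2.80544953e-01  1.69907519e+00  8.49304510e-05
  1.72330579e+00 -5.39937732e-01]
[0.6706, 0.1782, 0.0011] [-0.0, -0.0, -35.1] n 16.6
[0.6705, 0.1782, 0.3191] [-0.0, -0.0, -35.1] n 18.3
```

Call:
apply_moves(
  plan=[
    [[0.04,0.01,0],[0,0,-3],0],
    [[0.08,0.02,0],[0,0,-6],0],
    [[0.12,0.03,0],[0,0,-9],0],
    [[0.16,0.042,0],[0,0,-12],0],
    [[0.2,0.053,0],[0,0,-15],0],
    [[0.24,0.064,0],[0,0,-18],0],
    [[0.28,0.074,0],[0,0,-21],0],
    [[0.32,0.085,0],[0,0,-24],0],
    [[0.36,0.096,0],[0,0,-27],0],
    [[0.4,0.106,0],[0,0,-35],0],
  ],
)

```text
time: 1.77
ee_pos: [0.5561, 0.0985, 0.3308]
tcp_rot: [-3.141, -0.0, 1.957]
contact_force: [1.4, -1.4, 0.1]
grip_width: 0.0003
grip_force: 0.0
```

Run:
```python
from h import *
R=toolR([0,0,-1],RX)
print(bot.sense()['ee_pos'],bot.sense()['joint_pos'])
chain((rack(285,30,300),R),(rack(285,30,12),R))
```

```text
[0.55609991 0.0984777  0.33079486] [ 8.45643794e-02  1.58873800e-02  1.42889275e+00 -1.22739457e-04
  1.69732551e+00 -3.01771304e-01]
[0.1859, 0.2092, 0.0307] [-0.0, -0.0, -1.2] n 6.8
[0.1859, 0.2093, 0.3187] [-0.0, -0.0, -1.2] n 10.2
```

Call:
apply_moves(
  plan=[
    [[0.027,0.03,0.005],[0,0,-1],0],
    [[0.053,0.06,0.01],[0,0,-1.2],0],
    [[0.08,0.09,0.015],[0,0,-1.2],0],
    [[0.106,0.12,0.02],[0,0,-1.2],0],
    [[0.133,0.15,0.025],[0,0,-1.2],0],
    [[0.16,0.18,0.03],[0,0,-1.2],0],
    [[0.186,0.209,0.03],[0,0,-1.2],0],
    [[0.186,0.209,0.07],[0,0,-1.2],0],
    [[0.186,0.209,0.11],[0,0,-1.2],0],
    [[0.186,0.209,0.15],[0,0,-1.2],0],
  ],
)

```text
time: 2.6
ee_pos: [0.6803, 0.3486, 0.1792]
tcp_rot: [3.141, 0.0, 1.978]
contact_force: [0.8, 0.0, -1.5]
grip_width: -0.0001
grip_force: 0.0
```

Run:
```python
from h import *
R=toolR([0,0,-1],RX)
im,d=bot.read_camera("scene");cv2.imwrite("pics/s1.png",im)
print(bot.sense()['ee_pos'],bot.sense()['joint_pos'])
chain((rack(285,30,12),R))
```

```text
[0.67533706 0.34594346 0.16636116] [ 4.05887656e-01  6.14700882e-01  1.00488431e+00 -2.74242616e-05
  1.53720714e+00 -4.73111156e-04]
[0.0015, 0.0078, 0.1543] [-0.9, 0.0, -0.1] n 3.7
```

View pics/s1.png

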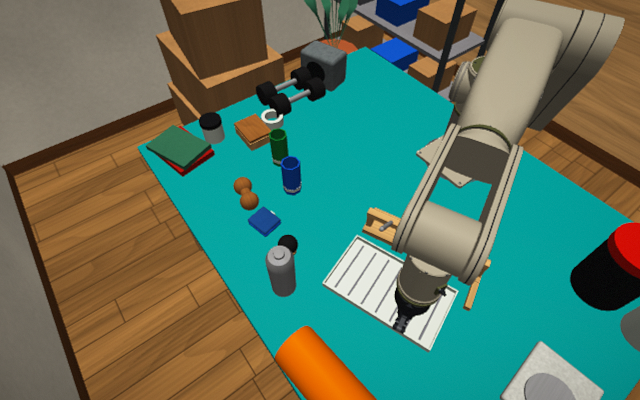

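The picture shows the gripper tip at (403,325), over the tray's outer edge. The wrist and forearm hang above the pegs around (440,240), so I check clearance before going lower.

Run:
```python
from h import *
im,d=bot.read_camera("scene");P=cloud("scene",d)
print(bot.sense()['ee_pos'])
for u,v in((410,305),(415,295),(430,280),(425,270),(405,240),(420,215),(440,240),(470,270),(455,220),(400,225),(415,200),(480,250),(410,165)): print(u,v,P[v,u].round(3),inrack(P[v,u]).round())
```

```text
[0.67436851 0.34520327 0.16879402]
410 305 [0.717 0.365 0.359] [325.  30. 359.]
415 295 [0.715 0.364 0.403] [323.  30. 403.]
430 280 [0.714 0.375 0.481] [326.  40. 481.]
425 270 [0.711 0.359 0.488] [317.  27. 488.]
405 240 [0.737 0.321 0.559] [326. -18. 559.]
420 215 [0.697 0.309 0.577] [285. -14. 577.]
440 240 [0.702 0.356 0.57 ] [308.  28. 570.]
470 270 [0.697 0.413 0.557] [326.  82. 557.]
455 220 [0.659 0.347 0.574] [265.  36. 574.]
400 225 [0.731 0.302 0.571] [313. -34. 571.]
415 200 [0.686 0.287 0.582] [265. -30. 582.]
480 250 [0.674 0.404 0.577] [301.  83. 577.]
410 165 [ 0.162 -0.08  -0.002] [-361. -159.   -2.]
```

Wrist underside will stay roughly 0.1 m above the pegs; go down.

Call:
apply_moves(
  plan=[
    [[0,0.008,0.04],[0,0,0],0],
    [[0,0.008,0.08],[0,0,0],0],
    [[0,0.008,0.12],[0,0,0],0],
    [[0,0.008,0.15],[0,0,0],0],
    [[0,0.008,0.156],[0,0,0],0],
    [[0,0.008,0.156],[0,0,0],0],
    [[0,0.008,0.156],[0,0,0],0],
    [[0,0.008,0.156],[0,0,0],0],
  ],
)

```text
time: 3.37
ee_pos: [0.6899, 0.3515, 0.0307]
tcp_rot: [3.135, 0.0, 1.976]
contact_force: [0.3, 0.4, 0.2]
grip_width: 0.0003
grip_force: 0.0
```

Run:
```python
from h import *
s=bot.sense();print(inrack(s['ee_pos']),s['contact_force'])
```

```text
[295.06924952  27.77563946  30.68967339] [0.30373515 0.40198223 0.21700085]
```

Call:
apply_moves(
  plan=[
    [[0,0,0.013],[0,0,0],0],
    [[0,0,0.013],[0,0,0],0],
    [[0,-0.01,0.013],[0,0,0],0],
    [[0,-0.02,0.013],[0,0,0],0],
    [[0,-0.028,0.013],[0,0,0],0],
    [[0,-0.034,0.013],[0,0,0],0],
    [[0,-0.04,0.013],[0,0,0],0],
    [[0,-0.045,0.013],[0,0,0],0],
    [[0,-0.05,0.013],[0,0,0],0],
    [[0,-0.055,0.013],[0,0,0],0],
  ],
)

```text
time: 4.2
ee_pos: [0.6366, 0.3288, 0.0128]
tcp_rot: [3.14, -0.0, 1.976]
contact_force: [1.9, 1.5, 0.7]
grip_width: 0.0001
grip_force: 1.3
```

```bash
cat > tray.py <<'E'
from h import *
s=bot.sense();print("tcp",inrack(s['ee_pos']).round(1),"F",s['contact_force'].round(1),s['time'])
for n in("top","scene"):
    im,d=bot.read_camera(n);P=cloud(n,d);H=hsv(im).astype(int);z=P[...,2]
    w=(H[...,1]<40)&(H[...,2]>140)&(z<.03)&(d>0)&(abs(P[...,0]-.56)<.25)&(abs(P[...,1]-.24)<.27)
    w=cv2.morphologyEx(w.astype(np.uint8),cv2.MORPH_OPEN,np.ones((3,3)))>0
    r=cv2.minAreaRect(P[w][:,:2].astype(np.float32)*1000)
    print(n,"tray",np.round(r[0]),np.round(r[1]),round(r[2],2),inrack(np.r_[np.array(r[0])/1000,0]).round(1))
    near=(abs(P[...,0]-.43)<.2)&(abs(P[...,1]-.2)<.25);w=near&(H[...,0]>8)&(H[...,0]<25)&(H[...,1]>60)&(z>.087)&(z<.1)
    r=cv2.minAreaRect(P[w][:,:2].astype(np.float32)*1000);print("bar",np.round(r[0]),np.round(r[1]),round(r[2],2),inrack(np.r_[np.array(r[0])/1000,0]).round(1))
E
python3 tray.py
```

```text
tcp [237.1  28.1  12.8] F [1.9 1.5 0.7] 4.2
top tray [555. 221.] [202. 339.] 22.11 [119.9 -38.7   0. ]
bar [430. 128.] [ 25. 227.] 23.3 [-31.9 -74.7   0. ]
scene tray [561. 219.] [201. 344.] 22.05 [124.1 -42.8   0. ]
bar [405. 198.] [ 28. 377.] 22.97 [-27.3   0.    0. ]
```

Call:
apply_moves(
  plan=[
    [[0,-0.004,0],[0,0,0],0],
    [[0,-0.008,0],[0,0,0],0],
    [[0,-0.012,0],[0,0,0],0],
    [[0,-0.015,0],[0,0,0],0],
    [[0,-0.018,0],[0,0,0],0],
    [[0,-0.018,0],[0,0,0],0],
  ],
)

```text
time: 4.8
ee_pos: [0.6195, 0.3213, 0.0124]
tcp_rot: [-3.141, 0.0, 1.976]
contact_force: [1.7, 1.2, 1.2]
grip_width: 0.0001
grip_force: 0.7
```

```bash
python3 tray.py
```

```text
tcp [218.4  28.   12.4] F [1.7 1.2 1.2] 4.8
top tray [542. 211.] [201. 338.] 24.8 [103.8 -43.1   0. ]
bar [431. 128.] [ 26. 228.] 22.95 [-31.3 -74.5   0. ]
scene tray [548. 209.] [201. 344.] 24.47 [108.7 -46.4   0. ]
bar [405. 198.] [ 28. 376.] 23.21 [-27.5  -0.4   0. ]
```

Call:
apply_moves(
  plan=[
    [[0,-0.002,0],[0,0,0],0],
    [[0,-0.004,0],[0,0,0],0],
    [[0,-0.006,0],[0,0,0],0],
    [[0,-0.006,0],[0,0,0],0],
  ],
)

```text
time: 5.23
ee_pos: [0.6162, 0.319, 0.0134]
tcp_rot: [3.138, 0.001, 1.976]
contact_force: [4.5, -0.3, 6.0]
grip_width: -0.0
grip_force: 3.4
```

Call:
apply_moves(
  plan=[
    [[0,0.025,0],[0,0,0],0],
    [[-0.03,0.035,0],[0,0,0],0],
    [[-0.07,0.035,0],[0,0,0],0],
    [[-0.11,0.035,0],[0,0,0],0],
    [[-0.15,0.035,0],[0,0,0],0],
    [[-0.15,0.03,0],[0,0,0],0],
    [[-0.15,0.02,0],[0,0,0],0],
    [[-0.15,0.012,0],[0,0,0],0],
    [[-0.15,0.008,0],[0,0,0],0],
    [[-0.15,0.004,0],[0,0,0],0],
  ],
)

```text
time: 6.07
ee_pos: [0.6766, 0.1827, 0.0119]
tcp_rot: [-3.141, -0.0, 1.976]
contact_force: [2.2, 0.9, 0.7]
grip_width: 0.0002
grip_force: 0.8
```

Call:
apply_moves(
  plan=[
    [[0,-0.002,0],[0,0,0],0],
    [[0,-0.004,0],[0,0,0],0],
    [[0,-0.006,0],[0,0,0],0],
    [[0,-0.006,0],[0,0,0],0],
  ],
)

```text
time: 6.4
ee_pos: [0.6741, 0.182, 0.0138]
tcp_rot: [3.135, 0.0, 1.977]
contact_force: [7.7, 3.0, -2.4]
grip_width: 0.0002
grip_force: 4.0
```

```bash
python3 tray.py
```

```text
tcp [ 213.4 -121.6   13.8] F [ 7.7  3.  -2.4] 6.4
top tray [535. 212.] [203. 347.] 23.28 [ 97.5 -38.9   0. ]
bar [401. 196.] [ 24. 378.] 23.26 [-31.7   0.1   0. ]
scene tray [543. 207.] [202. 344.] 23.23 [103.  -46.4   0. ]
bar [380. 254.] [ 28. 253.] 23.37 [-27.6  61.1   0. ]
```

Call:
apply_moves(
  plan=[
    [[0,0.015,0],[0,0,0],0],
    [[0,0.025,-0.03],[0,0,0],0],
    [[0,0.025,-0.06],[0,0,0],0],
    [[-0.028,0,-0.06],[0,0,0],0],
    [[-0.056,-0.028,-0.06],[0,0,0],0],
    [[-0.084,-0.056,-0.06],[0,0,0],0],
    [[-0.112,-0.084,-0.06],[0,0,0],0],
    [[-0.145,-0.108,-0.06],[0,0,0],0],
    [[-0.145,-0.108,-0.03],[0,0,0],0],
    [[-0.145,-0.108,0],[0,0,0],0],
  ],
)

```text
time: 7.33
ee_pos: [0.6319, 0.0019, 0.0148]
tcp_rot: [3.136, 0.003, 1.973]
contact_force: [-0.4, 0.5, -0.9]
grip_width: 0.0002
grip_force: 0.0
```

Call:
apply_moves(
  plan=[
    [[0,0,0.001],[0,0,0],0],
    [[0.01,0,0.001],[0,0,0],0],
    [[0.02,0,0.001],[0,0,0],0],
    [[0.03,0,0.001],[0,0,0],0],
    [[0.038,0,0.001],[0,0,0],0],
    [[0.046,0,0.001],[0,0,0],0],
    [[0.054,0,0.001],[0,0,0],0],
    [[0.061,0,0.001],[0,0,0],0],
    [[0.067,0,0.001],[0,0,0],0],
    [[0.072,0,0.001],[0,0,0],0],
  ],
)

```text
time: 8.17
ee_pos: [0.6017, 0.0714, 0.0119]
tcp_rot: [3.14, 0.001, 1.977]
contact_force: [2.3, -3.7, 2.6]
grip_width: -0.0002
grip_force: 2.1
```

```bash
python3 tray.py
```

```text
tcp [ 103.1 -194.4   11.9] F [ 2.3 -3.7  2.6] 8.1667
top tray [523. 241.] [201. 336.] 24.08 [98.  -7.9  0. ]
bar [402. 197.] [ 27. 377.] 23.18 [-30.6  -0.3   0. ]
scene tray [530. 237.] [202. 344.] 23.6 [103.  -14.3   0. ]
bar [404. 199.] [ 29. 374.] 23.17 [-27.7   0.8   0. ]
```

Call:
apply_moves(
  plan=[
    [[0.003,0,0],[0,0,0],0],
    [[0.006,0,0],[0,0,0],0],
    [[0.008,0,0],[0,0,0],0],
    [[0.01,0,0],[0,0,0],0],
    [[0.012,0,0],[0,0,0],0],
    [[0.014,0,0],[0,0,0],0],
    [[0.014,0,0],[0,0,0],0],
  ],
)

```text
time: 8.85
ee_pos: [0.5953, 0.0842, 0.011]
tcp_rot: [-3.141, -0.001, 1.976]
contact_force: [0.2, -0.7, 0.8]
grip_width: 0.0002
grip_force: 0.0
```

Call:
apply_moves(
  plan=[
    [[0.002,0,0],[0,0,0],0],
    [[0.003,0,0],[0,0,0],0],
    [[0.003,0,0],[0,0,0],0],
  ],
)

```text
time: 9.1
ee_pos: [0.5955, 0.0849, 0.0115]
tcp_rot: [3.141, 0.003, 1.976]
contact_force: [4.0, -9.2, -3.0]
grip_width: 0.0001
grip_force: 5.2
```

```bash
python3 tray.py
```

```text
tcp [ 102.8 -179.6   11.5] F [ 4.  -9.2 -3. ] 9.1
top tray [517. 254.] [201. 336.] 23.07 [97.5  7.   0. ]
bar [402. 197.] [ 28. 377.] 23.14 [-30.3  -0.1   0. ]
scene tray [525. 250.] [200. 343.] 23.23 [103.7  -0.4   0. ]
bar [402. 207.] [ 27. 356.] 23.06 [-26.7   9.6   0. ]
```

Call:
apply_moves(
  plan=[
    [[0.002,0,0],[0,0,0],0],
    [[0.003,0,0],[0,0,0],0],
    [[0.003,0,0],[0,0,0],0],
  ],
)

```text
time: 9.45
ee_pos: [0.5962, 0.0854, 0.0124]
tcp_rot: [3.139, 0.007, 1.976]
contact_force: [9.7, -19.2, -1.5]
grip_width: -0.0001
grip_force: 10.5
```

Call:
apply_moves(
  plan=[
    [[-0.015,0,0],[0,0,0],0],
    [[-0.02,0,-0.03],[0,0,0],0],
    [[-0.02,0.03,-0.06],[0,0,0],0],
    [[-0.02,0.07,-0.06],[0,0,0],0],
    [[0,0.105,-0.06],[0,0,0],0],
    [[0.03,0.13,-0.06],[0,0,0],0],
    [[0.06,0.145,-0.06],[0,0,0],0],
    [[0.1,0.145,-0.06],[0,0,0],0],
    [[0.14,0.145,-0.06],[0,0,0],0],
    [[0.175,0.145,-0.06],[0,0,0],0],
  ],
)

```text
time: 10.28
ee_pos: [0.6561, 0.3096, 0.0704]
tcp_rot: [-3.14, -0.001, 1.977]
contact_force: [0.4, 1.5, -0.2]
grip_width: 0.0003
grip_force: 0.0
```

Call:
apply_moves(
  plan=[
    [[0,0,0.03],[0,0,0],0],
    [[0,0,0.06],[0,0,0],0],
    [[0,0,0.06],[0,0,0],0],
    [[0,-0.01,0.06],[0,0,0],0],
    [[0,-0.02,0.06],[0,0,0],0],
    [[0,-0.026,0.06],[0,0,0],0],
    [[0,-0.03,0.06],[0,0,0],0],
    [[0,-0.033,0.06],[0,0,0],0],
    [[0,-0.033,0.06],[0,0,0],0],
  ],
)

```text
time: 11.03
ee_pos: [0.6276, 0.294, 0.0122]
tcp_rot: [3.141, -0.0, 1.976]
contact_force: [0.1, -0.4, 0.1]
grip_width: -0.0
grip_force: 0.0
```

```bash
python3 tray.py
```

```text
tcp [215.1  -0.3  12.2] F [ 0.1 -0.4  0.1] 11.0333
top tray [526. 234.] [202. 304.] 23.65 [ 97.9 -15.5   0. ]
bar [435. 118.] [ 26. 206.] 22.85 [-31.4 -85.7   0. ]
scene tray [526. 250.] [202. 343.] 23.14 [103.9  -0.6   0. ]
bar [405. 198.] [ 27. 377.] 23.1 [-27.   0.   0.]
```

Call:
apply_moves(
  plan=[
    [[0,-0.003,0],[0,0,0],0],
    [[0,-0.005,0],[0,0,0],0],
    [[0,-0.006,0],[0,0,0],0],
    [[0,-0.006,0],[0,0,0],0],
  ],
)

```text
time: 11.47
ee_pos: [0.6263, 0.2934, 0.0141]
tcp_rot: [3.131, 0.0, 1.976]
contact_force: [14.7, 4.8, -2.3]
grip_width: -0.0002
grip_force: 6.3
```

Call:
apply_moves(
  plan=[
    [[0,0.015,0],[0,0,0],0],
    [[0,0.035,0],[0,0,0],0],
    [[0,0.04,-0.04],[0,0,0],0],
    [[0,0.04,-0.08],[0,0,0],0],
    [[0,0.04,-0.12],[0,0,0],0],
    [[0,0.04,-0.16],[0,0,0],0],
    [[0,0.04,-0.2],[0,0,0],0],
    [[0,0.03,-0.24],[0,0,0],0],
    [[0,0.02,-0.28],[0,0,0],0],
    [[0,0,-0.29],[0,0,0],0],
  ],
)

```text
time: 12.3
ee_pos: [0.6242, 0.2927, 0.3103]
tcp_rot: [3.13, 0.0, 1.976]
contact_force: [0.8, -0.4, 1.6]
grip_width: 0.0
grip_force: 0.0
```

```bash
python3 tray.py
cat > cups.py <<'E'
from h import *
def cups(verbose=1):
    for n in("top","scene"):
        im,d=bot.read_camera(n);P=cloud(n,d);H=hsv(im).astype(int);x,y,z=P[...,0],P[...,1],P[...,2]
        for nm,a,b in(("blue",105,130),("green",45,85)):
            w=(H[...,0]>a)&(H[...,0]<b)&(H[...,1]>90)&(z>.012)&(x>.25)&(x<.70)&(y>-.5)&(y<0.1)
            w|=(H[...,1]<60)&(H[...,2]>130)&(z>.012)&(z<.2)&(x>.3)&(x<.69)&(y>-.5)&(y<-.1)
            k,l,s,c=cv2.connectedComponentsWithStats(w.astype(np.uint8))
            for i in range(1,k):
                h=H[...,0][l==i]
                if s[i,4]>60 and ((h>a)&(h<b)).mean()>.4:
                    Q=P[l==i];t=Q[:,2].max();r=cv2.minAreaRect(Q[:,:2].astype(np.float32)*1000)
                    print(n,nm,s[i].tolist(),"zmax %.3f"%t,"rect",np.round(r[0]),np.round(r[1]),round(r[2],1),"top",(Q[Q[:,2]>t-.012].mean(0)*1000).round())
if __name__=="__main__": cups()
E
python3 cups.py
python3 - <<'E'
from h import *
R=toolR([0,0,-1],[1,0,0.])
chain(([.655,-.253,.3],R),([.655,-.253,.118],R))
E
```

```text
tcp [ 2.115e+02 -1.000e-01  3.103e+02] F [ 0.8 -0.4  1.6] 12.3
top tray [519. 249.] [203. 337.] 23.4 [97.3  1.2  0. ]
bar [427. 137.] [ 26. 246.] 23.17 [-31.  -65.5   0. ]
scene tray [525. 249.] [201. 344.] 23.19 [103.   -0.5   0. ]
bar [407. 199.] [ 31. 377.] 23.31 [-25.1   0.4   0. ]
top blue [358, 191, 22, 24, 299] zmax 1.646 rect [ 472. -176.] [ 58. 321.] 53.2 top [ 326. -103. 1646.]
top green [402, 204, 28, 26, 378] zmax 1.646 rect [ 453. -255.] [ 61. 390.] 31.0 top [ 326. -103. 1646.]
scene blue [280, 156, 20, 34, 555] zmax 0.139 rect [ 574. -295.] [156.  60.] 76.7 top [ 584. -253.  133.]
scene green [269, 129, 19, 32, 483] zmax 0.140 rect [ 525. -424.] [140.  60.] 63.3 top [ 541. -391.  134.]
[-0.5138, -0.1846, 0.0017] [0.1, -0.0, 23.2] n 13.1
[-0.5138, -0.1848, 0.1837] [0.1, -0.0, 23.2] n 13.8
```

Call:
apply_moves(
  plan=[
    [[-0.039,-0.014,0],[0,0,3],0],
    [[-0.078,-0.028,0],[0,0,5],0],
    [[-0.117,-0.042,0],[0,0,8],0],
    [[-0.156,-0.056,0],[0,0,10],0],
    [[-0.195,-0.07,0],[0,0,12],0],
    [[-0.234,-0.084,0],[0,0,14],0],
    [[-0.273,-0.098,0],[0,0,16],0],
    [[-0.312,-0.112,0],[0,0,18],0],
    [[-0.351,-0.126,0],[0,0,20],0],
    [[-0.38,-0.137,0],[0,0,23],0],
  ],
)

```text
time: 13.33
ee_pos: [0.6452, -0.1148, 0.2983]
tcp_rot: [-3.138, -0.0, 1.572]
contact_force: [1.2, 0.3, -0.8]
grip_width: -0.0003
grip_force: 0.0
```

```bash
sed -i 's/(z>.012)&/(d>0)\&(z>.012)\&/g' cups.py
python3 - <<'E'
from h import *
R=toolR([0,0,-1],[1,0,0.])
chain(([.66,-.253,.3],R),([.66,-.253,.118],R))
E
```

```text
[-0.1382, 0.0146, -0.0018] [-0.2, -0.0, 0.1] n 3.3
[-0.1382, 0.0153, 0.1802] [-0.2, -0.0, 0.1] n 5.5
```

Call:
apply_moves(
  plan=[
    [[-0.04,0.008,0],[0,0,0],0],
    [[-0.08,0.015,0],[0,0,0],0],
    [[-0.12,0.018,0],[0,0,0],0],
    [[-0.138,0.018,0.01],[0,0,0],0],
    [[-0.138,0.018,0.05],[0,0,0],0],
    [[-0.138,0.018,0.09],[0,0,0],0],
    [[-0.138,0.018,0.13],[0,0,0],0],
    [[-0.138,0.018,0.165],[0,0,0],0],
    [[-0.138,0.018,0.18],[0,0,0],0],
    [[-0.138,0.018,0.18],[0,0,0],0],
  ],
)

```text
time: 14.17
ee_pos: [0.6603, -0.2473, 0.1129]
tcp_rot: [-3.13, -0.005, 1.575]
contact_force: [0.1, 0.1, -1.4]
grip_width: -0.0
grip_force: 0.0
```

```bash
python3 cups.py; python3 -c "
from h import *;print(bot.sense()['ee_pos'])"
```

```text
top blue [359, 189, 21, 17, 160] zmax 0.467 rect [ 576. -245.] [43. 75.] 54.1 top [ 533. -240.  467.]
top green [402, 204, 28, 25, 373] zmax 0.143 rect [ 536. -393.] [60. 62.] 19.0 top [ 535. -392.  136.]
scene blue [280, 156, 20, 34, 549] zmax 0.198 rect [ 557. -286.] [174.  60.] 51.2 top [ 616. -235.  191.]
scene green [278, 129, 10, 27, 175] zmax 0.324 rect [ 574. -308.] [240.  28.] 58.5 top [ 632. -219.  318.]
[ 0.66444094 -0.24910574  0.1212083 ]
```

Call:
apply_moves(
  plan=[
    [[-0.004,-0.012,0],[0,0,0],0],
    [[-0.004,-0.024,0],[0,0,0],0],
    [[-0.004,-0.034,0],[0,0,0],0],
    [[-0.004,-0.044,0],[0,0,0],0],
    [[-0.004,-0.054,0],[0,0,0],0],
    [[-0.004,-0.064,0],[0,0,0],0],
    [[-0.004,-0.074,0],[0,0,0],0],
    [[-0.004,-0.084,0],[0,0,0],0],
    [[-0.004,-0.094,0],[0,0,0],0],
    [[-0.004,-0.104,0],[0,0,0],0],
  ],
)

```text
time: 15.1
ee_pos: [0.5625, -0.255, 0.1261]
tcp_rot: [3.135, 0.003, 1.575]
contact_force: [-0.5, -0.4, -0.5]
grip_width: -0.0001
grip_force: 0.0
```

```bash
python3 cups.py; python3 -c "
from h import *;print(bot.sense()['ee_pos'])
im,d=bot.read_camera('scene');cv2.imwrite('pics/s2.png',cv2.resize(im[80:300,180:500],None,fx=2,fy=2))"
```

```text
top blue [359, 204, 21, 27, 290] zmax 0.265 rect [ 533. -250.] [88. 56.] 4.0 top [ 534. -227.  263.]
top green [404, 204, 26, 25, 372] zmax 0.143 rect [ 536. -393.] [59. 62.] 20.6 top [ 535. -392.  136.]
scene blue [286, 149, 30, 41, 631] zmax 0.180 rect [ 545. -250.] [ 62. 116.] 86.8 top [ 542. -243.  175.]
scene green [269, 129, 18, 32, 349] zmax 0.260 rect [ 570. -330.] [203.  49.] 69.4 top [ 595. -265.  255.]
[ 0.5617591  -0.25498363  0.12548163]
```

View pics/s2.png

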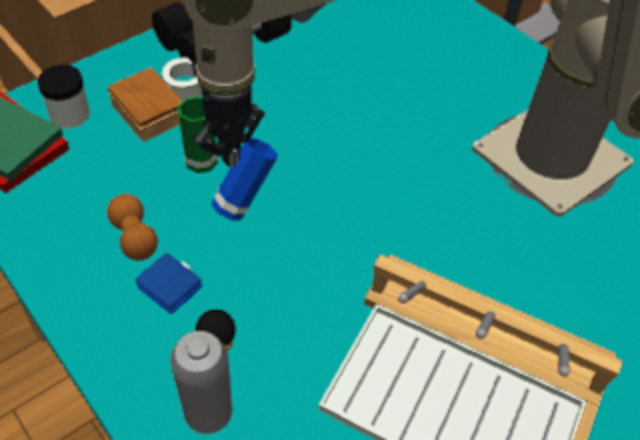

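The crop shows the blue cup leaning over towards the robot at (245,180), falling. The green cup still stands at (198,135). Next is the green cup.

Call:
apply_moves(
  plan=[
    [[0,0.01,-0.03],[0,0,0],0],
    [[0,0.02,-0.07],[0,0,0],0],
    [[-0.03,0.04,-0.08],[0,0,0],0],
    [[-0.07,0.055,-0.08],[0,0,0],0],
    [[-0.11,0.06,-0.08],[0,0,0],0],
    [[-0.139,0.06,-0.08],[0,0,0],0],
    [[-0.139,0.06,-0.08],[0,0,0],0],
    [[-0.139,0.06,-0.04],[0,0,0],0],
    [[-0.139,0.06,0],[0,0,0],0],
    [[-0.139,0.06,0],[0,0,0],0],
  ],
)

```text
time: 16.08
ee_pos: [0.6179, -0.3898, 0.1124]
tcp_rot: [-3.132, -0.007, 1.575]
contact_force: [-1.7, 0.9, -3.9]
grip_width: 0.0004
grip_force: 0.0
```

```bash
python3 cups.py; python3 -c "
from h import *;print(bot.sense()['ee_pos'])"
```

```text
top blue [357, 215, 12, 20, 118] zmax 0.560 rect [ 487. -221.] [ 32. 125.] 69.6 top [ 442. -191.  555.]
top green [406, 204, 24, 21, 220] zmax 0.462 rect [ 512. -384.] [ 60. 110.] 72.6 top [ 480. -348.  460.]
scene blue [295, 156, 40, 30, 595] zmax 0.067 rect [ 485. -248.] [ 61. 135.] 86.9 top [ 486. -246.   60.]
scene green [268, 129, 20, 32, 501] zmax 0.182 rect [ 525. -423.] [137.  62.] 61.8 top [ 581. -378.  177.]
[ 0.62040622 -0.39138542  0.12019968]
```

Call:
apply_moves(
  plan=[
    [[-0.001,-0.012,0],[0,0,0],0],
    [[-0.001,-0.024,0],[0,0,0],0],
    [[-0.001,-0.034,0],[0,0,0],0],
    [[-0.001,-0.044,0],[0,0,0],0],
    [[-0.001,-0.054,0],[0,0,0],0],
    [[-0.001,-0.064,0],[0,0,0],0],
    [[-0.001,-0.074,0],[0,0,0],0],
    [[-0.001,-0.084,0],[0,0,0],0],
    [[-0.001,-0.094,0],[0,0,0],0],
    [[-0.001,-0.102,0],[0,0,0],0],
  ],
)

```text
time: 17.02
ee_pos: [0.5207, -0.3954, 0.1265]
tcp_rot: [3.137, 0.005, 1.575]
contact_force: [0.3, 0.1, 0.6]
grip_width: -0.0001
grip_force: 0.0
```

Call:
apply_moves(
  plan=[
    [[0,0.01,-0.04],[0,0,0],50],
    [[0,0.03,-0.08],[0,0,0],100],
    [[0.0,0.06,-0.12],[0,0,0],100],
    [[0.0,0.1,-0.16],[0,0,0],100],
    [[0,0.13,-0.18],[0,0,0],100],
    [[0,0.15,-0.18],[0,0,0],100],
    [[0,0.15,-0.18],[0,0,0],100],
    [[0,0.15,-0.18],[0,0,0],100],
  ],
)

```text
time: 17.68
ee_pos: [0.6717, -0.3929, 0.3035]
tcp_rot: [3.138, 0.002, 1.577]
contact_force: [-0.6, 0.0, -0.1]
grip_width: 0.0858
grip_force: 0.0
```

```bash
python3 cups.py; python3 -c "
from h import *;print(bot.sense()['ee_pos'])
im,d=bot.read_camera('scene');cv2.imwrite('pics/s3.png',cv2.resize(im[80:300,180:500],None,fx=2,fy=2))"
```

```text
top green [412, 228, 27, 46, 731] zmax 0.070 rect [ 437. -425.] [132.  62.] 14.7 top [ 430. -426.   62.]
scene blue [295, 156, 40, 30, 596] zmax 0.065 rect [ 485. -247.] [ 60. 135.] 87.0 top [ 486. -245.   59.]
scene green [280, 123, 34, 32, 540] zmax 0.067 rect [ 441. -419.] [141.  64.] 12.1 top [ 442. -418.   60.]
[ 0.66886599 -0.39322132  0.30244357]
```

View pics/s3.png

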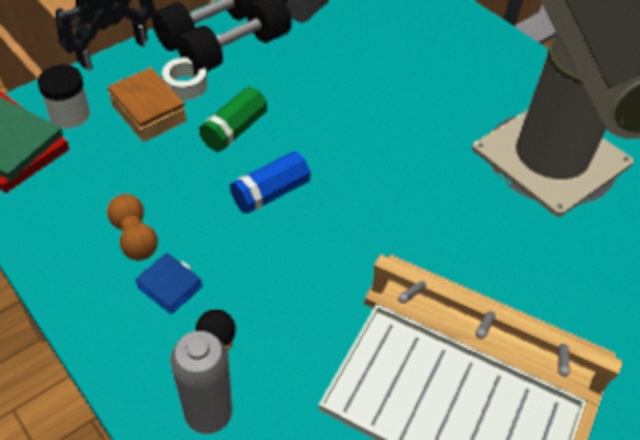

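Both cups now lie on their sides with their bottoms (white bands) facing outward: blue at (270,182), green at (233,118). Next I grasp blue.

Run:
```python
from h import *
b=np.radians(-3);R=toolR([0,0,-1],[np.sin(b),-np.cos(b),0])
chain(([.489,-.248,.2],R))
print(bot.sense()['joint_pos'])
```

```text
[0.1461, -0.1786, 0.1022] [0.0, 0.0, 93.2] n 13.0
[-5.97992291e-01  6.35629160e-01  7.30777535e-01 -3.12923040e-04
  1.77472354e+00 -6.01897893e-01]
```

Call:
apply_moves(
  plan=[
    [[0.015,-0.02,0],[0,0,7],100],
    [[0.03,-0.04,0],[0,0,14],100],
    [[0.045,-0.06,0],[0,0,21],100],
    [[0.06,-0.08,0],[0,0,28],100],
    [[0.075,-0.1,0],[0,0,35],100],
    [[0.09,-0.12,0.02],[0,0,42],100],
    [[0.11,-0.14,0.04],[0,0,49],100],
    [[0.13,-0.16,0.06],[0,0,56],100],
    [[0.146,-0.178,0.08],[0,0,63],100],
    [[0.146,-0.178,0.1],[0,0,70],100],
  ],
)

```text
time: 18.67
ee_pos: [0.4858, -0.2451, 0.2003]
tcp_rot: [-3.14, 0.001, 0.347]
contact_force: [-0.3, 0.3, -0.7]
grip_width: 0.0852
grip_force: 0.0
```

Call:
apply_moves(
  plan=[
    [[0,0,0],[0,0,7],100],
    [[0,0,0],[0,0,14],100],
    [[0,0,0],[0,0,21],100],
    [[0,0,0],[0,0,23],100],
    [[0,0,0],[0,0,23],100],
    [[0,0,0],[0,0,23],100],
  ],
)

```text
time: 19.17
ee_pos: [0.4892, -0.248, 0.2018]
tcp_rot: [3.141, -0.001, -0.047]
contact_force: [0.5, 0.9, -0.7]
grip_width: 0.0849
grip_force: 0.0
```

```bash
python3 cups.py
python3 - <<'E'
from h import *
b=np.radians(-3);R=toolR([0,0,-1],[np.sin(b),-np.cos(b),0])
chain(([.489,-.248,.009],R))
print(bot.sense()['joint_pos'],bot.sense()['ee_pos'])
E
```

```text
top blue [356, 229, 20, 29, 455] zmax 0.348 rect [ 454. -239.] [74. 83.] 86.5 top [ 456. -227.  340.]
top green [410, 228, 28, 46, 828] zmax 0.070 rect [ 438. -424.] [134.  63.] 15.5 top [ 437. -423.   62.]
scene blue [295, 156, 40, 30, 601] zmax 0.066 rect [ 484. -248.] [ 63. 136.] 87.0 top [ 486. -246.   60.]
scene green [280, 125, 34, 30, 523] zmax 0.222 rect [ 438. -377.] [157. 148.] 14.9 top [ 491. -291.  219.]
[-0.0008, -0.0001, 0.1926] [0.0, -0.0, 0.3] n 4.6
[-5.62263215e-01  7.48138953e-03  1.67104836e+00 -3.05458141e-05
  1.46245983e+00  1.05571304e+00] [ 0.48969747 -0.24805835  0.20164246]
```

Call:
apply_moves(
  plan=[
    [[0,0,0.035],[0,0,0],100],
    [[0,0,0.07],[0,0,0],100],
    [[0,0,0.105],[0,0,0],100],
    [[0,0,0.135],[0,0,0],100],
    [[0,0,0.16],[0,0,0],100],
    [[0,0,0.18],[0,0,0],100],
    [[0,0,0.19],[0,0,0],100],
    [[0,0,0.19],[0,0,0],100],
  ],
)

```text
time: 19.93
ee_pos: [0.4882, -0.2468, 0.0086]
tcp_rot: [-3.139, 0.004, -0.048]
contact_force: [-0.8, -0.2, 0.1]
grip_width: 0.0855
grip_force: 0.0
```

Call:
apply_moves(
  plan=[
    [[0,0,0.002],[0,0,0],60],
    [[0,0,0.002],[0,0,0],40],
    [[0,0,0.002],[0,0,0],40],
    [[0,0,0.002],[0,0,0],40],
    [[0,0,0.002],[0,0,0],40],
    [[0,0,0.002],[0,0,0],40],
  ],
  newtons=50,
)

```text
time: 20.43
ee_pos: [0.4917, -0.2489, 0.0112]
tcp_rot: [3.14, -0.003, -0.048]
contact_force: [-0.9, 0.2, 6.6]
grip_width: 0.0593
grip_force: 55.6
```

Call:
apply_moves(
  plan=[
    [[0,0,-0.02],[0,0,0],40],
    [[0,0,-0.05],[0,0,0],40],
    [[0,0,-0.09],[0,0,0],40],
    [[0,0,-0.13],[0,0,0],40],
    [[0,0,-0.17],[0,0,0],40],
    [[0,0,-0.21],[0,0,0],40],
    [[0,0,-0.25],[0,0,0],40],
    [[0,0,-0.29],[0,0,0],40],
    [[0,0,-0.32],[0,0,0],40],
    [[0,0,-0.32],[0,0,0],40],
  ],
)

```text
time: 21.27
ee_pos: [0.4925, -0.2493, 0.3386]
tcp_rot: [3.135, -0.011, -0.048]
contact_force: [1.1, -1.0, -1.2]
grip_width: 0.0592
grip_force: 54.9
```

```bash
cat > hang.py <<'E'
from h import *
import sys
y=float(sys.argv[1])
R=toolR(RX-UZ,-RY); D=(RX+UZ)/2**.5
G=rack(88,y,198)-.054*D
T=lambda s:G+.020*R[:,2]+s*D
if __name__=="__main__":
    s=bot.sense();print(s['ee_pos'].round(4),s['joint_pos'].round(2),s['grip_width'],s['grip_force'])
    Ry=toolR([0,0,-1],-RY)
    chain((T(.145)+[0,0,.12],Ry),(T(.145),R),(T(0),R))
E
python3 hang.py 110
```

```text
[ 0.4925 -0.2493  0.3386] [-0.56 -0.03  1.46  0.    1.7   1.06] 0.0592257688731935 54.86573548056185
[0.017, -0.6266, -0.0334] [0.5, -0.6, -26.1] n 15.1
[0.0156, -0.6274, 0.0866] [10.7, 43.6, -24.5] n 15.2
[-0.0776, -0.5829, 0.1883] [10.7, 43.6, -24.5] n 14.8
```

Call:
apply_moves(
  plan=[
    [[0.001,-0.02,-0.005],[0,0,-1],40],
    [[0.002,-0.055,-0.01],[0,0,-3],40],
    [[0.003,-0.095,-0.015],[0,0,-5],40],
    [[0.004,-0.135,-0.02],[0,0,-7],40],
    [[0.006,-0.175,-0.025],[0,0,-9],40],
    [[0.008,-0.215,-0.03],[0,0,-11],40],
    [[0.009,-0.255,-0.035],[0,0,-13],40],
    [[0.01,-0.295,-0.035],[0,0,-15],40],
    [[0.011,-0.335,-0.035],[0,0,-17],40],
    [[0.012,-0.37,-0.035],[0,0,-19],40],
  ],
)

```text
time: 22.1
ee_pos: [0.5196, 0.1235, 0.3641]
tcp_rot: [-3.141, -0.0, 0.286]
contact_force: [0.9, -0.4, -2.5]
grip_width: 0.0595
grip_force: 54.7
```

```bash
python3 hang.py 110
```

```text
[0.5196 0.1235 0.3641] [ 0.14 -0.06  1.45  0.    1.76  1.42] 0.059471492800615894 54.685209235176444
[0.09, -0.2367, -0.004] [-0.0, -0.0, -7.0] n 6.1
[0.09, -0.2366, 0.116] [2.7, 44.9, -6.6] n 6.7
[-0.0118, -0.2241, 0.2185] [2.7, 44.9, -6.6] n 7.5
```

Call:
apply_moves(
  plan=[
    [[0.012,-0.03,0],[0,0,-6.6],40],
    [[0.025,-0.065,0],[0,6,-6.6],40],
    [[0.038,-0.1,0],[0,12,-6.6],40],
    [[0.051,-0.135,0],[1,18,-6.6],40],
    [[0.064,-0.17,0],[1,24,-6.6],40],
    [[0.077,-0.205,0],[2,30,-6.6],40],
    [[0.09,-0.237,0],[2,36,-6.6],40],
    [[0.09,-0.237,0],[2.7,42,-6.6],40],
    [[0.09,-0.237,0],[2.7,45,-6.6],40],
    [[0.09,-0.237,0],[2.7,45,-6.6],40],
  ],
)

```text
time: 22.93
ee_pos: [0.5375, 0.3736, 0.3593]
tcp_rot: [3.139, -0.782, 0.409]
contact_force: [-1.5, -1.0, -3.7]
grip_width: 0.0594
grip_force: 55.0
```

```bash
python3 hang.py 110; python3 -c "
from h import *
im,d=bot.read_camera('scene');cv2.imwrite('pics/s4.png',cv2.resize(im[150:350,300:560],None,fx=3,fy=3))"
```

```text
[0.5375 0.3736 0.3593] [ 0.61 -0.43  1.95 -0.19  0.85  1.84] 0.05943573846208161 55.004258807748556
[0.0081, -0.0015, -0.0046] [0.1, -44.8, 0.0] n 6.3
[-0.0765, -0.0017, 0.0805] [0.1, 0.2, 0.0] n 2.7
[-0.2215, -0.0019, 0.081] [0.1, 0.2, 0.0] n 5.7
```

View pics/s4.png

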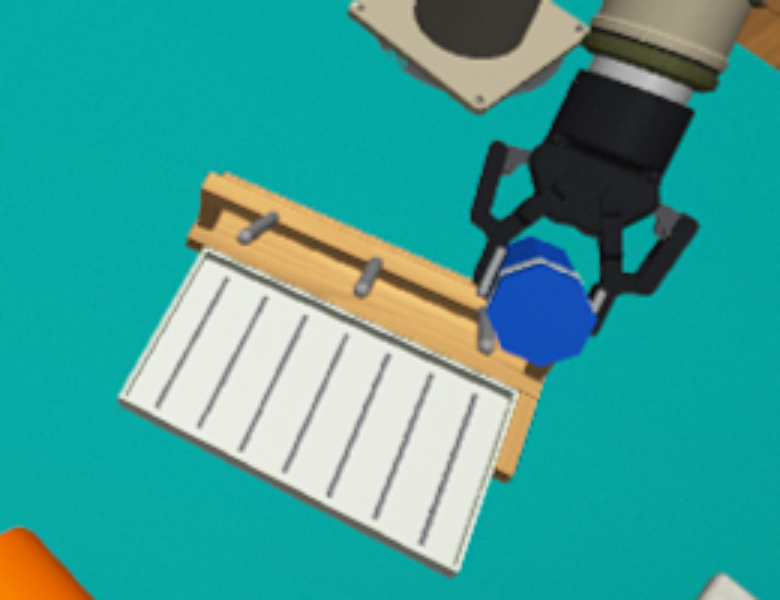

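The crop shows the blue cup in the gripper at (540,315), its bottom facing outward along the left peg line. The left peg tip is at (486,345), and the tray is flush with both stops. I move to the pre-insert pose.

Call:
apply_moves(
  plan=[
    [[-0.025,-0.002,0.027],[0,0,0],40],
    [[-0.05,-0.002,0.054],[0,0,0],40],
    [[-0.068,-0.002,0.072],[0,0,0],40],
    [[-0.077,-0.002,0.08],[0,0,0],40],
    [[-0.077,-0.002,0.08],[0,0,0],40],
    [[-0.077,-0.002,0.08],[0,0,0],40],
  ],
)

```text
time: 23.48
ee_pos: [0.5425, 0.3762, 0.2545]
tcp_rot: [3.141, -0.786, 0.404]
contact_force: [1.3, 0.8, -0.9]
grip_width: 0.0593
grip_force: 55.0
```

```bash
cat > chk.py <<'E'
from hang import *
nm=sys.argv[2];a,b=((105,130) if nm=="blue" else (45,85))
s=bot.sense();Rt=RM(s['tcp_rot'])
for n in("scene","top"):
    im,d=bot.read_camera(n);P=cloud(n,d);H=hsv(im).astype(int)
    w=(H[...,0]>a)&(H[...,0]<b)&(H[...,1]>80)&(d>0)&(np.linalg.norm(P-s['ee_pos'],axis=-1)<.2)&(P[...,2]>.06)
    Q=(P[w]-s['ee_pos'])@Rt*1000
    mx=np.percentile(Q[:,0],97);F=Q[Q[:,0]>mx-6] # bottom face: far along tool x
    print(n,w.sum(),"bottom at tool x %.1f"%mx,"face centre y,z",((F.min(0)+F.max(0))/2)[1:].round(1),"extent",np.ptp(F,axis=0).round(1))
E
python3 hang.py 110; python3 chk.py 110 blue
```

```text
[0.5425 0.3762 0.2545] [ 0.61 -0.35  2.09 -0.24  0.64  1.91] 0.05929968167813128 54.97902800794691
[0.0783, -0.001, -0.0825] [0.1, -45.1, -0.2] n 6.3
[-0.0066, -0.0011, 0.0023] [0.2, -0.1, -0.1] n 0.2
[-0.1516, -0.0007, 0.0021] [0.2, -0.1, -0.1] n 3.6
scene 1001 bottom at tool x 62.2 face centre y,z [ -0.7 -19.4] extent [ 8.2 60.  60.5]
top 679 bottom at tool x 60.9 face centre y,z [ -0.9 -24.5] extent [ 9.5 58.6 63.1]
```

Call:
apply_moves(
  plan=[
    [[-0.015,-0.001,0.002],[0,0,0],40],
    [[-0.03,-0.001,0.002],[0,0,0],40],
    [[-0.045,-0.001,0.002],[0,0,0],40],
    [[-0.06,-0.001,0.002],[0,0,0],40],
    [[-0.075,-0.001,0.002],[0,0,0],40],
    [[-0.09,-0.001,0.002],[0,0,0],40],
    [[-0.105,-0.001,0.002],[0,0,0],40],
    [[-0.118,-0.001,0.002],[0,0,0],40],
    [[-0.13,-0.001,0.002],[0,0,0],40],
    [[-0.138,-0.001,0.002],[0,0,0],40],
  ],
)

```text
time: 24.42
ee_pos: [0.4535, 0.3399, 0.1564]
tcp_rot: [-3.141, -0.789, 0.404]
contact_force: [-0.1, 0.1, -1.7]
grip_width: 0.0594
grip_force: 55.0
```

Call:
apply_moves(
  plan=[
    [[-0.003,0,0],[0,0,0],40],
    [[-0.006,0,0],[0,0,0],40],
    [[-0.008,0,0],[0,0,0],40],
    [[-0.008,0,0],[0,0,0],40],
  ],
)

```text
time: 24.75
ee_pos: [0.4481, 0.3374, 0.1494]
tcp_rot: [3.141, -0.787, 0.405]
contact_force: [0.5, -0.9, -1.6]
grip_width: 0.0587
grip_force: 55.0
```

```bash
python3 hang.py 110; python3 chk.py 110 blue
```

```text
[0.4481 0.3374 0.1494] [ 0.68 -0.57  2.44 -0.39  0.54  2.1 ] 0.05874042417471504 54.99036124907434
[0.2249, 0.0004, -0.0843] [0.1, -45.1, -0.2] n 6.3
[0.1399, 0.0004, 0.0004] [0.1, -0.1, -0.1] n 3.4
[-0.0051, 0.0007, 0.0001] [0.1, -0.1, -0.1] n 0.1
scene 695 bottom at tool x 62.8 face centre y,z [ -0.6 -19.5] extent [ 7.9 59.6 60.4]
top 596 bottom at tool x 60.0 face centre y,z [  0.1 -23.4] extent [ 7.9 56.1 59.1]
```

Call:
apply_moves(
  plan=[
    [[-0.002,0,0],[0,0,0],40],
    [[-0.004,0,0],[0,0,0],40],
    [[-0.004,0,0],[0,0,0],40],
    [[-0.004,0,0],[0,0,0],40],
  ],
)

```text
time: 25.18
ee_pos: [0.4458, 0.3365, 0.147]
tcp_rot: [3.142, -0.789, 0.405]
contact_force: [4.0, 1.6, 1.1]
grip_width: 0.0593
grip_force: 55.0
```

```bash
python3 hang.py 110
```

```text
[0.4458 0.3365 0.147 ] [ 0.68 -0.57  2.45 -0.39  0.53  2.11] 0.05931188991260269 55.020701796747744
[0.2284, 0.0006, -0.084] [0.1, -45.2, -0.1] n 6.3
[0.1433, 0.0006, 0.0006] [0.1, -0.2, -0.1] n 3.4
[-0.0017, 0.0009, 0.0001] [0.1, -0.2, -0.1] n 0.0
```

Call:
apply_moves(
  plan=[
    [[-0.002,0,0],[0,0,0],40],
    [[-0.002,0,0],[0,0,0],40],
    [[-0.002,0,0],[0,0,0],40],
  ],
)

```text
time: 25.43
ee_pos: [0.4453, 0.3366, 0.1472]
tcp_rot: [-3.141, -0.791, 0.405]
contact_force: [3.3, 1.3, 4.5]
grip_width: 0.0591
grip_force: 56.1
```

Call:
apply_moves(
  plan=[
    [[0,0,0.004],[0,0,0],40],
    [[0,0,0.008],[0,0,0],40],
    [[0,0,0.011],[0,0,0],40],
    [[0,0,0.014],[0,0,0],40],
    [[0,0,0.016],[0,0,0],40],
    [[0,0,0.016],[0,0,0],40],
  ],
)

```text
time: 25.93
ee_pos: [0.4558, 0.3413, 0.1357]
tcp_rot: [-3.141, -0.791, 0.405]
contact_force: [9.8, 5.4, 1.2]
grip_width: 0.0593
grip_force: 55.5
```

Call:
apply_moves(
  plan=[
    [[0,0,0],[0,0,0],75],
    [[0,0,0],[0,0,0],80],
    [[0,0,0],[0,0,0],90],
    [[0,0,0],[0,0,0],100],
    [[0,0,0],[0,0,0],100],
    [[0,0,0],[0,0,0],100],
  ],
)

```text
time: 26.43
ee_pos: [0.4541, 0.3398, 0.1327]
tcp_rot: [3.141, -0.786, 0.405]
contact_force: [0.1, -1.1, -0.0]
grip_width: 0.0857
grip_force: 0.0
```

```bash
python3 chk.py 110 blue; python3 -c "
from h import *
im,d=bot.read_camera('scene');cv2.imwrite('pics/s5.png',cv2.resize(im[150:350,300:560],None,fx=3,fy=3))"
```

```text
scene 723 bottom at tool x 66.6 face centre y,z [  0.5 -16.4] extent [ 8.8 59.9 61. ]
top 634 bottom at tool x 64.0 face centre y,z [ -0.  -21.3] extent [ 8.2 58.5 64.1]
```

View pics/s5.png

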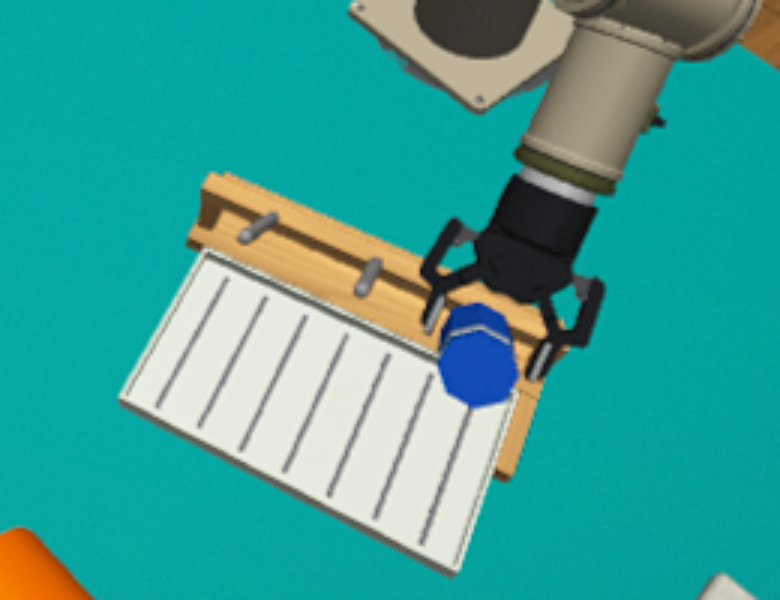

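The crop shows the blue cup hanging on the left peg at (478,355), with the fingers open around it. I back off along the tool axis.

Call:
apply_moves(
  plan=[
    [[0,0,-0.02],[0,0,0],100],
    [[0,0,-0.05],[0,0,0],100],
    [[0,0,-0.09],[0,0,0],100],
    [[0.02,0,-0.13],[0,0,0],100],
    [[0.06,0,-0.13],[0,0,0],100],
    [[0.1,0,-0.13],[0,0,0],100],
    [[0.13,0,-0.13],[0,0,0],100],
    [[0.15,0,-0.13],[0,0,0],100],
  ],
)

```text
time: 27.25
ee_pos: [0.469, 0.3466, 0.3352]
tcp_rot: [-3.141, -0.791, 0.405]
contact_force: [0.1, -0.3, -0.5]
grip_width: 0.0852
grip_force: 0.0
```

```bash
python3 cups.py
python3 - <<'E'
from h import *
s=bot.sense();print(s['ee_pos'],s['joint_pos'].round(2))
D=(RX+UZ)/2**.5
# blue bottom face relative to left peg tip
for n in("scene","top"):
    im,d=bot.read_camera(n);P=cloud(n,d);H=hsv(im).astype(int)
    w=(H[...,0]>105)&(H[...,0]<130)&(H[...,1]>80)&(d>0)&(np.linalg.norm(P-rack(88,110,198),axis=-1)<.16)
    Q=P[w]-rack(88,110,198);print(n,w.sum(),"bottom past tip along peg",(np.percentile(Q@D,[90,95,98])*1000).round(1))
b=np.radians(14.5);R=toolR([0,0,-1],[np.sin(b),-np.cos(b),0])
g=np.array([.440,-.422]);t=g+.007*np.array([np.cos(b),np.sin(b)])
chain((np.r_[t,.25],R))
E
```

```text
top green [408, 227, 31, 47, 862] zmax 0.071 rect [ 438. -423.] [135.  61.] 15.2 top [ 435. -424.   62.]
scene green [280, 123, 34, 32, 536] zmax 0.069 rect [ 442. -421.] [141.  66.] 14.9 top [ 442. -420.   61.]
[0.46910372 0.34627557 0.33492753] [ 0.66 -0.65  2.15 -0.24  0.89  1.9 ]
scene 703 bottom past tip along peg [ 9.7 10.3 10.9]
top 605 bottom past tip along peg [4.9 6.5 7.6]
[-0.2827, 0.6958, -0.1687] [-3.3, -44.9, 8.2] n 18.5
```

Call:
apply_moves(
  plan=[
    [[0,0.02,-0.02],[0,-6,0],100],
    [[-0.01,0.055,-0.03],[0,-12,0],100],
    [[-0.02,0.095,-0.04],[0,-18,0],100],
    [[-0.03,0.135,-0.05],[0,-24,0],100],
    [[-0.04,0.175,-0.06],[-1,-30,2],100],
    [[-0.05,0.215,-0.07],[-1,-36,3],100],
    [[-0.06,0.255,-0.08],[-2,-42,4],100],
    [[-0.07,0.295,-0.09],[-3,-45,6],100],
    [[-0.085,0.33,-0.1],[-3.3,-45,8],100],
    [[-0.1,0.36,-0.11],[-3.3,-45,8],100],
  ],
)

```text
time: 28.28
ee_pos: [0.471, -0.0456, 0.3358]
tcp_rot: [-3.14, 0.005, 0.256]
contact_force: [0.5, 0.1, 0.1]
grip_width: 0.0855
grip_force: 0.0
```

```bash
cat > g.py <<'E'
from h import *
s=bot.sense();print(s['ee_pos'],s['joint_pos'].round(2))
b=np.radians(15);R=toolR([0,0,-1],[np.sin(b),-np.cos(b),0])
g=np.array([.440,-.422]);t=g+.007*np.array([np.cos(b),np.sin(b)])
chain((np.r_[t,.2],R),(np.r_[t,.0095],R))
E
python3 g.py
```

```text
[ 0.47103989 -0.04555168  0.33580565] [-0.2  -0.23  1.65 -0.    1.73  1.11]
[-0.1175, 0.3565, 0.1359] [-0.1, 0.3, -0.4] n 9.6
[-0.1166, 0.3568, 0.3264] [-0.1, 0.3, -0.4] n 11.9
```

Call:
apply_moves(
  plan=[
    [[-0.012,0.037,0.012],[0,0,-0.4],100],
    [[-0.024,0.073,0.024],[0,0,-0.4],100],
    [[-0.036,0.11,0.036],[0,0,-0.4],100],
    [[-0.048,0.147,0.048],[0,0,-0.4],100],
    [[-0.06,0.183,0.06],[0,0,-0.4],100],
    [[-0.072,0.22,0.075],[0,0,-0.4],100],
    [[-0.084,0.256,0.09],[0,0,-0.4],100],
    [[-0.096,0.293,0.105],[0,0,-0.4],100],
    [[-0.108,0.33,0.12],[0,0,-0.4],100],
    [[-0.117,0.357,0.135],[0,0,-0.4],100],
  ],
)

```text
time: 29.12
ee_pos: [0.4479, -0.4201, 0.201]
tcp_rot: [-3.14, 0.002, 0.264]
contact_force: [0.2, 0.7, 0.4]
grip_width: 0.0851
grip_force: 0.0
```

Call:
apply_moves(
  plan=[
    [[0,0,0],[0,0,0],100],
    [[0,0,0],[0,0,0],100],
    [[0,0,0],[0,0,0],100],
  ],
)

```text
time: 29.37
ee_pos: [0.4493, -0.4174, 0.2025]
tcp_rot: [-3.14, 0.001, 0.264]
contact_force: [0.4, 0.4, -0.3]
grip_width: 0.0857
grip_force: 0.0
```

```bash
python3 g.py; python3 cups.py
```

```text
[ 0.44934258 -0.41738992  0.20246189] [-0.83  0.18  1.48 -0.    1.48  0.47]
[-0.0032, 0.002, 0.0025] [-0.1, 0.1, 0.2] n 0.1
[-0.003, 0.0024, 0.193] [-0.1, 0.1, 0.2] n 4.6
top green [407, 228, 17, 12, 75] zmax 0.546 rect [ 471. -367.] [ 20. 118.] 39.0 top [ 445. -320.  539.]
top green [413, 248, 26, 26, 451] zmax 0.337 rect [ 405. -419.] [74. 89.] 17.7 top [ 421. -391.  337.]
scene green [280, 123, 34, 32, 536] zmax 0.065 rect [ 440. -422.] [143.  65.] 14.5 top [ 442. -419.   60.]
```

Call:
apply_moves(
  plan=[
    [[-0.003,0.002,0.035],[0,0,0],100],
    [[-0.003,0.002,0.07],[0,0,0],100],
    [[-0.003,0.002,0.105],[0,0,0],100],
    [[-0.003,0.002,0.135],[0,0,0],100],
    [[-0.003,0.002,0.16],[0,0,0],100],
    [[-0.003,0.002,0.18],[0,0,0],100],
    [[-0.003,0.002,0.192],[0,0,0],100],
    [[-0.003,0.002,0.192],[0,0,0],100],
  ],
)

```text
time: 30.13
ee_pos: [0.4467, -0.4193, 0.009]
tcp_rot: [-3.138, 0.002, 0.266]
contact_force: [0.1, -0.2, 0.1]
grip_width: 0.0852
grip_force: 0.0
```

Call:
apply_moves(
  plan=[
    [[0,0,0],[0,0,0],60],
    [[0,0,0],[0,0,0],40],
    [[0,0,0],[0,0,0],40],
    [[0,0,0],[0,0,0],40],
    [[0,0,0],[0,0,0],40],
    [[0,0,0],[0,0,0],40],
  ],
  newtons=50,
)

```text
time: 30.63
ee_pos: [0.449, -0.4231, 0.014]
tcp_rot: [3.138, -0.002, 0.265]
contact_force: [-0.2, 0.7, 7.4]
grip_width: 0.059
grip_force: 56.0
```

Call:
apply_moves(
  plan=[
    [[0,0,-0.02],[0,0,0],40],
    [[0,0,-0.05],[0,0,0],40],
    [[0,0,-0.09],[0,0,0],40],
    [[0,0,-0.13],[0,0,0],40],
    [[0,0,-0.17],[0,0,0],40],
    [[0,0,-0.21],[0,0,0],40],
    [[0,0,-0.25],[0,0,0],40],
    [[0,0,-0.29],[0,0,0],40],
    [[0,0,-0.33],[0,0,0],40],
    [[0,0,-0.34],[0,0,0],40],
  ],
)

```text
time: 31.47
ee_pos: [0.4488, -0.4229, 0.3611]
tcp_rot: [3.13, -0.005, 0.264]
contact_force: [0.0, -0.2, 0.2]
grip_width: 0.059
grip_force: 55.2
```

```bash
python3 hang.py -110
```

```text
[ 0.4488 -0.4229  0.3611] [-0.84  0.15  1.23 -0.    1.75  0.47] 0.05899398742089295 55.22148986812681
[0.3275, -0.5296, -0.0114] [0.7, -0.2, -8.2] n 14.9
[0.3269, -0.531, 0.1086] [3.9, 44.7, -7.5] n 15.2
[0.2249, -0.5175, 0.2107] [3.9, 44.7, -7.5] n 14.4
```

Call:
apply_moves(
  plan=[
    [[0.01,-0.017,0],[0,0,-1],40],
    [[0.03,-0.05,0],[0,0,-3],40],
    [[0.052,-0.085,0],[0,2,-5],40],
    [[0.074,-0.12,0],[0,5,-7.5],40],
    [[0.096,-0.155,0],[0,9,-7.5],40],
    [[0.118,-0.19,0],[1,14,-7.5],40],
    [[0.14,-0.225,0],[1,20,-7.5],40],
    [[0.162,-0.26,0],[2,26,-7.5],40],
    [[0.184,-0.295,0],[3,32,-7.5],40],
    [[0.206,-0.33,0],[3.5,38,-7.5],40],
  ],
)

```text
time: 32.3
ee_pos: [0.5605, -0.0479, 0.3523]
tcp_rot: [-3.124, -0.671, 0.394]
contact_force: [1.2, 0.7, -1.5]
grip_width: 0.0588
grip_force: 55.0
```

```bash
python3 hang.py -110; python3 tray.py | grep tray
```

```text
[ 0.5605 -0.0479  0.3523] [-0.51 -0.51  1.97  0.55  1.28  0.61] 0.058813150838657534 55.04874341189861
[0.1243, -0.1782, 0.0815] [-0.7, -38.4, -0.4] n 5.6
[0.0497, -0.1765, 0.1754] [-0.5, 6.6, -0.6] n 6.1
[-0.0944, -0.1748, 0.192] [-0.5, 6.6, -0.6] n 6.6
top tray [518. 251.] [203. 341.] 23.06 [97.7  3.3  0. ]
scene tray [525. 250.] [202. 343.] 23.24 [103.6  -0.5   0. ]
```

Call:
apply_moves(
  plan=[
    [[0.02,-0.03,0.02],[0,3,0],40],
    [[0.035,-0.06,0.045],[0,6.6,-0.6],40],
    [[0.05,-0.09,0.075],[0,6.6,-0.6],40],
    [[0.065,-0.12,0.105],[-0.5,6.6,-0.6],40],
    [[0.08,-0.15,0.135],[-0.5,6.6,-0.6],40],
    [[0.08,-0.1765,0.16],[-0.5,6.6,-0.6],40],
    [[0.07,-0.1765,0.175],[-0.5,6.6,-0.6],40],
    [[0.055,-0.1765,0.175],[-0.5,6.6,-0.6],40],
    [[0.05,-0.1765,0.175],[-0.5,6.6,-0.6],40],
    [[0.05,-0.1765,0.175],[-0.5,6.6,-0.6],40],
  ],
)

```text
time: 33.23
ee_pos: [0.6243, 0.1723, 0.2452]
tcp_rot: [-3.14, -0.778, 0.407]
contact_force: [-0.6, 0.1, -1.7]
grip_width: 0.0593
grip_force: 55.3
```

```bash
python3 hang.py -110; python3 chk.py -110 green
```

```text
[0.6243 0.1723 0.2452] [ 0.05 -0.4   2.14  0.4   0.7   1.  ] 0.05927848722608658 55.25695128366351
[0.0881, -0.0009, -0.0858] [-0.1, -44.6, -0.0] n 6.2
[0.004, -0.0007, -0.0003] [-0.1, 0.4, -0.0] n 0.1
[-0.141, -0.0006, 0.0009] [-0.1, 0.4, -0.0] n 3.4
scene 725 bottom at tool x 63.0 face centre y,z [ -0.4 -17.3] extent [ 7.6 60.4 59.4]
top 563 bottom at tool x 61.8 face centre y,z [ -0.5 -21.8] extent [ 7.5 59.4 66.9]
```

Call:
apply_moves(
  plan=[
    [[-0.014,0,0],[0,0,0],40],
    [[-0.028,0,0],[0,0,0],40],
    [[-0.042,0,0],[0,0,0],40],
    [[-0.056,0,0],[0,0,0],40],
    [[-0.07,0,0],[0,0,0],40],
    [[-0.084,0,0.001],[0,0,0],40],
    [[-0.098,0,0.001],[0,0,0],40],
    [[-0.112,0,0.001],[0,0,0],40],
    [[-0.122,0,0.001],[0,0,0],40],
    [[-0.13,0,0.001],[0,0,0],40],
  ],
)

```text
time: 34.17
ee_pos: [0.5416, 0.1353, 0.1556]
tcp_rot: [-3.141, -0.782, 0.406]
contact_force: [1.1, 0.0, -1.7]
grip_width: 0.0591
grip_force: 55.2
```

Call:
apply_moves(
  plan=[
    [[-0.003,0,0],[0,0,0],40],
    [[-0.006,0,0],[0,0,0],40],
    [[-0.009,0,0],[0,0,0],40],
    [[-0.011,0,0],[0,0,0],40],
    [[-0.011,0,0],[0,0,0],40],
    [[-0.011,0,0],[0,0,0],40],
  ],
)

```text
time: 34.67
ee_pos: [0.5342, 0.1332, 0.1472]
tcp_rot: [-3.14, -0.78, 0.407]
contact_force: [-0.2, -0.4, -2.0]
grip_width: 0.059
grip_force: 55.2
```

```bash
python3 hang.py -110; python3 chk.py -110 green
```

```text
[0.5342 0.1332 0.1472] [-0.07 -0.64  2.48  0.56  0.66  0.76] 0.059028025068468805 55.195112717337906
[0.2272, -0.0011, -0.0861] [-0.1, -44.7, -0.0] n 6.2
[0.1428, -0.001, -0.0008] [-0.0, 0.3, -0.0] n 3.4
[-0.0022, -0.0009, -0.0001] [-0.0, 0.3, -0.0] n 0.1
scene 542 bottom at tool x 63.4 face centre y,z [ -0.5 -18. ] extent [ 8.3 59.8 58.9]
top 499 bottom at tool x 60.3 face centre y,z [ -1.1 -22.5] extent [ 8.2 56.  63.6]
```

Call:
apply_moves(
  plan=[
    [[0,0,0.004],[0,0,0],40],
    [[0,0,0.008],[0,0,0],40],
    [[0,0,0.011],[0,0,0],40],
    [[0,0,0.014],[0,0,0],40],
    [[0,0,0.014],[0,0,0],40],
  ],
)

```text
time: 35.18
ee_pos: [0.5429, 0.1372, 0.136]
tcp_rot: [-3.139, -0.779, 0.406]
contact_force: [-0.3, 1.1, -1.2]
grip_width: 0.059
grip_force: 55.2
```

```bash
python3 hang.py -110
```

```text
[0.5429 0.1372 0.136 ] [-0.05 -0.57  2.46  0.58  0.61  0.74] 0.058980962497640115 55.20211120136082
[0.2281, -0.001, -0.1011] [-0.1, -44.6, -0.0] n 6.2
[0.1438, -0.0008, -0.0157] [-0.1, 0.4, -0.1] n 3.5
[-0.0012, -0.0006, -0.0148] [-0.1, 0.4, -0.1] n 0.4
```

Joint 3 is back to 2.46, so I push on gently.

Call:
apply_moves(
  plan=[
    [[-0.002,0,0],[0,0,0],40],
    [[-0.003,0,0],[0,0,0],40],
    [[-0.003,0,0],[0,0,0],40],
    [[-0.003,0,0],[0,0,0],40],
  ],
)

```text
time: 35.52
ee_pos: [0.542, 0.1362, 0.1364]
tcp_rot: [-3.141, -0.783, 0.407]
contact_force: [4.0, 2.8, 1.6]
grip_width: 0.0592
grip_force: 55.0
```

```bash
python3 hang.py -110
```

```text
[0.542  0.1362 0.1364] [-0.06 -0.58  2.47  0.58  0.61  0.73] 0.0592206692505349 54.999540536664426
[0.229, -0.0013, -0.0991] [-0.0, -44.8, -0.0] n 6.3
[0.1444, -0.0012, -0.014] [-0.0, 0.2, -0.0] n 3.5
[-0.0006, -0.0012, -0.0136] [-0.0, 0.2, -0.0] n 0.3
```

Contact with about 5 N, the same signature as on the first cup. Release and retreat.

Call:
apply_moves(
  plan=[
    [[0,0,0],[0,0,0],75],
    [[0,0,0],[0,0,0],80],
    [[0,0,0],[0,0,0],90],
    [[0,0,0],[0,0,0],100],
    [[0,0,0],[0,0,0],100],
    [[0,0,0],[0,0,0],100],
  ],
)

```text
time: 36.02
ee_pos: [0.541, 0.1361, 0.1347]
tcp_rot: [-3.14, -0.78, 0.406]
contact_force: [0.2, -0.4, -0.3]
grip_width: 0.0856
grip_force: 0.0
```

Call:
apply_moves(
  plan=[
    [[0,0,-0.02],[0,0,0],100],
    [[0,0,-0.05],[0,0,0],100],
    [[0,0,-0.09],[0,0,0],100],
    [[0.02,0,-0.13],[0,0,0],100],
    [[0.06,0,-0.13],[0,0,0],100],
    [[0.1,0.03,-0.13],[0,0,0],100],
    [[0.13,0.07,-0.13],[0,0,0],100],
    [[0.15,0.11,-0.13],[0,0,0],100],
    [[0.15,0.15,-0.13],[0,0,0],100],
    [[0.15,0.19,-0.13],[0,0,0],100],
  ],
)

```text
time: 36.85
ee_pos: [0.6246, -0.0177, 0.3345]
tcp_rot: [3.139, -0.783, 0.411]
contact_force: [0.7, 0.5, -0.5]
grip_width: 0.0853
grip_force: 0.0
```

```bash
python3 tray.py
python3 - <<'E'
from h import *
D=(RX+UZ)/2**.5;N=(RX-UZ)/2**.5
for n in("scene","top"):
    im,d=bot.read_camera(n);P=cloud(n,d);H=hsv(im).astype(int)
    for a,b,y in((105,130,110),(45,85,-110)):
        t=rack(88,y,198);w=(H[...,0]>a)&(H[...,0]<b)&(H[...,1]>80)&(d>0)&(np.linalg.norm(P-t,axis=-1)<.16)
        Q=(P[w]-t)*1000;print(n,y,w.sum(),"along",np.percentile(Q@D,[50,90,95,98]).round(1),"centre",np.median(Q@RY).round(1),np.median(Q@N).round(1))
    cv2.imwrite(f'pics/f_{n}.png',cv2.resize(im[150:350,300:560],None,fx=3,fy=3) if n=="scene" else im)
E
```

```text
tcp [  88.8 -285.3  334.5] F [ 0.7  0.5 -0.5] 36.85
top tray [519. 251.] [203. 341.] 23.19 [98.3  3.3  0. ]
bar [402. 198.] [ 27. 378.] 23.29 [-30.5   0.8   0. ]
scene tray [525. 249.] [201. 343.] 23.27 [102.8  -0.6   0. ]
bar [423. 207.] [ 69. 377.] 23.8 [-7.2  0.5  0. ]
scene 110 700 along [ 6.5  9.2  9.9 10.8] centre -3.5 12.3
scene -110 545 along [ 6.5  9.1  9.8 10.5] centre 2.2 10.7
top 110 920 along [-52.9   5.7   6.9   8. ] centre -4.5 -6.0
top -110 806 along [-54.    5.3   6.4   7.4] centre -1.5 -6.6
```

View pics/f_scene.png

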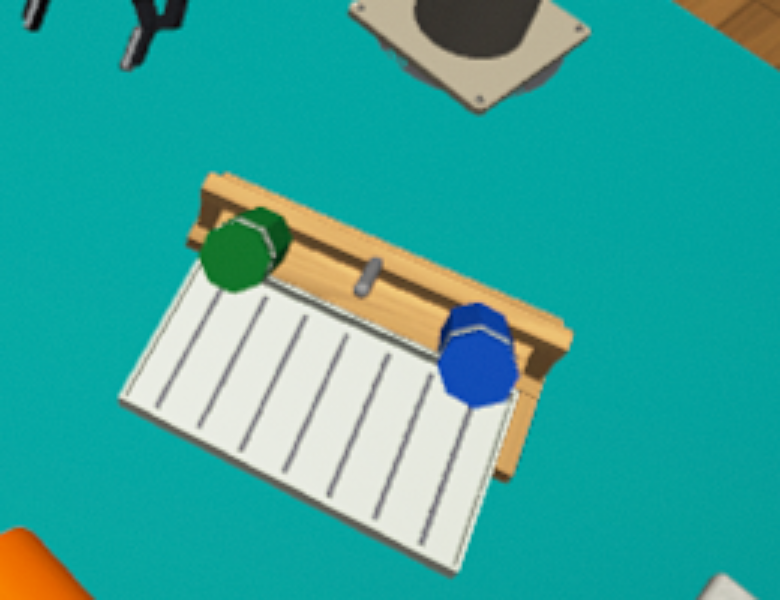

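View pics/f_top.png

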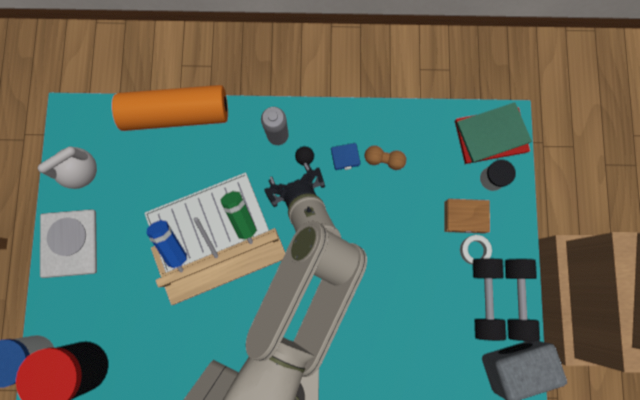

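Both cups hang fully seated, blue at (165,245) and green at (238,215) in the top view. Their bottoms sit about 6 mm past the peg tips, as they should. The tray is flush, the bystanders have not moved, and the arm is clear.

```bash
python3 -c "
from workcell import bot;print(bot.sign_off())"
```

```text
the job is handed in; nothing more can be done
None
```

I pushed the tray flush against both stops, tipped both cups (there was no orange one), hung blue on the left peg and green on the right, each seated to its inside bottom, and handed the job in at about 37 s with nothing else moved.

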